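# Roll-test idler rollers and reject the wobbly

### The arm

A 6-joint arm with a two-finger parallel gripper is mounted at the origin on the work surface. World frame = base frame: x ahead of the robot, y to its left, z up, the work surface at z = 0. Lengths are in m, angles in degrees, forces in N, time in s.
With the tool pointing down it reaches from about 0.35 to 0.925 m from the base axis. Payload 6.4 kg.
Tool frame: the origin (TCP) lies on the centre line of the jaws, within the pads' length; the fingertips stand manip.tips_ahead ahead of it and the grasp point (between the pads) lies 8 mm behind it (manip.tips_ahead is the distance from the TCP to the fingertips, in m); z points along the fingers, y is the direction in which the jaws open and shut (so a half turn about z gives the same grasp; the last joint's range is limited). The gripper opens to 85 mm and grips with 20 to 120 N. Pads are 22 mm wide; open, the fingers measure 114 mm over their backs; the gripper's body (76 mm by 85 mm) begins 54 mm behind the grasp point. The pads swing forward as they close: fully open they stand 13 mm farther back than shut.
Start: joints at [-83.944, 14.043, 89.255, -0, 76.702, -9.975], TCP at [0.18, -0.625, 0.242] pointing down, gripper open.
Joint ranges: [-179.41, 179.41], [-58.25, 129.5], [7.25, 145.43], [-54.29, 234.29], [11.92, 165.04], [-157.13, 157.13]. Speed limits (degrees/s): [147.25, 147.25, 180, 180, 180, 180].

### API

Orientations are given as [roll, pitch, yaw] about the fixed x, y, z axes, in that order (R = Rz(yaw) Ry(pitch) Rx(roll)).
In Python, from bench import manip gives the robot as it stands. The module is installed in compiled form; this text tells all that it offers. Calls block until the motion is done:
- manip.movep(position, orientation): joint-space move of the TCP to a pose.
- manip.move_l(position, orientation=None, v=0.15): straight line of the TCP; orientation=None keeps the orientation; v is the mean speed in m/s.
- manip.movej(angles): joint-space move.
- manip.move_gripper(opening, force=None): finger opening in m; force is the grip in N (None keeps the last); returns when the fingers have stopped.
- manip.pause(seconds).
- manip.ik(position, orientation): joint angles nearest the present ones, or None.
- manip.grab_frame(name): name is "side" or "top" or "wrist"; returns a dict with "frame" (480x640x3 uint8, red, green, blue), "range_z" (480x640 float32, m along the optical axis (not along the pixel's ray), 0 where there is no reading), "fx", "fy", "cx", "cy" (pixels), "R" (3x3) and "t" (3): a world point X has camera coordinates R X + t; the wrist camera has in their place "mount" (4x4, takes a point from camera to tool coordinates, whose origin is the TCP and whose axes are the flange's). Camera axes: x right, y down, z forward; pixel columns grow to the right and rows downward; lengths in m; the calibration is good to about 2 mm. A picture is of the moment at which its call begins: read the wrist's pose just before it.
A pose or a line that the arm cannot do raises manip.IKError and nothing moves.
- manip.hand_in(): hands the job in, once; it reports no verdict.
Readings, each from a call of its own:
- manip.read_t(): time.
- manip.read_joints(): joint angles.
- manip.read_qvel(): joint speeds.
- manip.read_joint_efforts(): joint torques, N m.
- manip.read_position(): TCP position.
- manip.read_tcp_rot(): TCP orientation.
- manip.read_contact_force(): force on the tool from outside, world axes, zero at the start.
- manip.read_moment(): the same for the moment, N m.
- manip.read_width(): finger opening in m.
Only numpy, scipy, OpenCV 4.12 (cv2) and the standard library are available. Lean on these libraries where they do the work, as an engineer would, in place of code of your own. Each camera call takes 0.05 s, during which the arm holds its last target. There are 200 camera calls.

### The job

Test each idler roller on the flat plate: hold it by its end blocks, press it lightly down and roll it from the near half across the white line, feeling for rocking or wobble. Leave every roller that runs true on the plate beyond the white line, never lifting it off the plate, and set any that rocks gently down in the white reject tray after you have felt it rock. While rolling, never press hard enough to mark the plate (stay below about 20 N), and leave the other things alone.

Things in the scene. Friction and masses are not known exactly. Their poses are not given: they have to be found in the camera images.
- roller_a_mid (a point): idler roller: middle of its axis. Aluminium barrel, about 36 mm diameter, 40 mm long, turning freely on a shaft between two upright grey end blocks 8 mm thick (along the axis), 18 mm wide, reaching 13 mm below and 14 mm above the axis, outer faces 58 mm apart: pinched across these, the barrel still turns. Local y = axis, x = the way it rolls, to the far side, z up; 0.17 kg
- roller_b_mid (a point): idler roller of the same make, same point and axes as roller_a. Of all the rollers: a true one's axis lies 18 mm above the plate; pinched and pressed down a roller is stiff (5 N per mm or more) and, held at one height, a true one rolls with an even force
- roller_c_mid (a point): idler roller of the same make, same point and axes as roller_a. Of all the rollers: an untrue one is out of round by 3 mm at one place of its barrel, met within 25 mm of rolling towards the far side: held at one height, its force on the plate then climbs steeply, past the limit unless stopped
- roller_a_barrel (a joint): turn of the barrel of roller_a on its shaft, rad, 0 at the start, grows as it rolls towards the far side of the plate
- roller_b_barrel (a joint): turn of the barrel of roller_b on its shaft, rad, 0 at the start, grows as it rolls towards the far side of the plate
- roller_c_barrel (a joint): turn of the barrel of roller_c on its shaft, rad, 0 at the start, grows as it rolls towards the far side of the plate
- plate: dark flat ground steel plate, fixed, 260 mm (its x, away from the robot) by 360 mm (y), 20 mm thick; origin at the centre of its underside on the table. A white line along y marks its middle (x = 0); a stop bar 8 mm high runs along the far edge, near face at x = +122 mm. The rollers start side by side on the near half, about 115 mm apart, axes roughly along y
- reject_tray: shallow white open reject tray, fixed, 160 x 160 mm outside, 32 mm high, walls 4 mm, floor 4 to 5 mm thick; origin at the centre of its underside on the table. It stands left or right of the plate; a taller blue bin full of parts is on the other side.
- parallel_block: small loose steel block 18 x 30 x 14 mm on the plate near its near edge; a bystander, to be left alone
- ring_gauge: small loose steel ring, 22 mm diameter, 10 mm high, on the plate near its near edge; a bystander, to be left alone
- screwdriver: loose screwdriver lying on the table just beyond the plate; a bystander, to be left alone
- wrench: loose wrench lying on the table just beyond the plate; a bystander, to be left alone
- cleaner: loose white bottle, 56 mm diameter, 150 mm high, beyond the plate; a bystander, to be left alone

How it is judged:
By the outcome, as a careful person would: the job done as asked, in the order asked, and still so for the second after the job is handed in, with the robot touching nothing.
It also fails if it takes over 69 s, if anything falls off the work surface, if the arm or the gripper's body presses on something with over 40 N, if the wrist force passes 120 N, or if a joint passes its speed limit or range.

## Working session

There is one attempt and no reset: what is moved stays moved. The work goes in short steps, each a Python script; the robot and the scene stay as the last script left them, time stands still between calls to the robot, and variables do not carry over. Pictures are saved under pics/ and viewed, about 8 in all and at most 12, crops included, and the job is handed in when it is done.

```bash
mkdir -p pics; python3 - <<'E'
from bench import manip
import numpy as np,cv2
for n in("top","side"):
    g=manip.grab_frame(n); cv2.imwrite(f"pics/{n}1.png",g["frame"][:,:,::-1]); np.savez(f"{n}1.npz",**g)
    print(n,g["fx"],g["cx"],g["cy"],g["R"].round(3).tolist(),g["t"].round(3), (-g["R"].T@g["t"]).round(3))
print(manip.tips_ahead,manip.read_t(),manip.read_position(),manip.read_tcp_rot(),manip.read_width(),manip.read_contact_force())
E
```

```text
top 602.5556157673989 310.9844209859315 245.51546354975787 [[-0.003, -1.0, 0.012], [-0.995, 0.001, -0.105], [0.105, -0.012, -0.994]] [-0.011  0.625  1.306] [0.484 0.005 1.364]
side 584.6728843180468 320.7739706299843 240.7532114493187 [[-0.971, -0.238, -0.008], [-0.162, 0.686, -0.71], [0.174, -0.688, -0.705]] [0.604 0.136 1.039] [0.428 0.765 0.834]
0.011 0.1 [ 0.17944784 -0.62423012  0.24126933] [-1.79901253e+02 -1.73580215e-02  1.60298366e+01] 0.08543351936873278 [-0.3739716   0.37789905 -0.04426135]
```

View pics/top1.png

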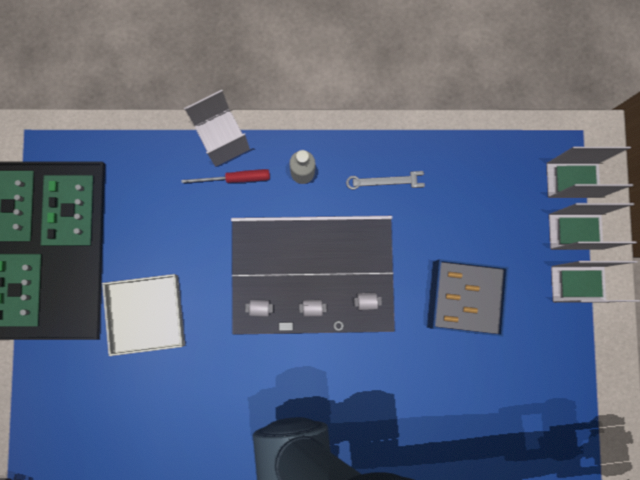

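View pics/side1.png

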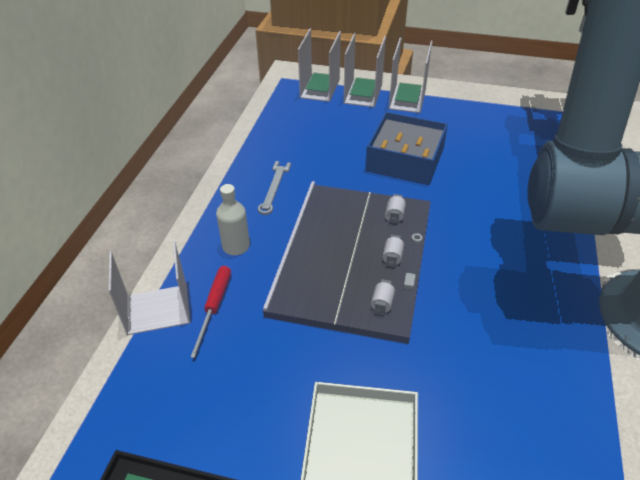

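Top view: the tray is at left (y+) near px (145,315), rollers are at about (259,308), (312,308) and (368,301), the line is at row 274, and the block and ring are at (285,326) and (338,326). The side view agrees.

```bash
cat > loc.py <<'E'
import numpy as np,cv2
def ray(g,u,v,z):
    R,t=g["R"],g["t"]; c=-R.T@t
    d=R.T@np.array([(u-g["cx"])/g["fx"],(v-g["cy"])/g["fy"],1]); return c+d*(z-c[2])/d[2]
E
python3 - <<'E'
from loc import *
g=dict(np.load("top1.npz")); f=g["frame"].astype(int)
for n,u,v,z in[("pl",232,217,.02),("pl",392,217,.02),("pl",394,332,.02),("pl",233,334,.02),("lineL",233,275,.02),("lineR",392,275,.02),("tray",104,283,.032),("tray",178,275,.032),("tray",184,347,.032),("tray",109,355,.032),("blk",285,326,.034),("ring",338,326,.03)]: print(n,ray(g,u,v,z).round(3))
gray=f.mean(2)
ys,xs=np.mgrid[0:480,0:640]
print("plate gray",gray[255:265,250:380].mean(), gray[320:330,250:270].mean())
print(gray[308,240:280].astype(int)); 
m=((gray>85)&(ys>284)&(ys<322)&(xs>238)&(xs<388)).astype(np.uint8)
c,_=cv2.findContours(m,0,2)
for k in c:
    if cv2.contourArea(k)>100:
        r=cv2.minAreaRect(k); M=cv2.moments(k); u,v=M["m10"]/M["m00"],M["m01"]/M["m00"]
        b=cv2.boxPoints(r); w=np.array([ray(g,*p,.05)[:2] for p in b])
        e=sorted([w[1]-w[0],w[2]-w[1]],key=np.linalg.norm); L=e[1]
        print("rol",r,"ctr",ray(g,*r[0],.052).round(4),ray(g,u,v,.052).round(4),"len",np.linalg.norm(e[1]).round(4),np.linalg.norm(e[0]).round(4),"ang",np.degrees(np.arctan2(-L[0]*np.sign(L[1]),abs(L[1]))).round(1))
z=g["range_z"]; 
for v,u in((308,259),(308,312),(301,368),(260,300),(315,145)):
    c=np.array([(u-g["cx"])/g["fx"],(v-g["cy"])/g["fy"],1])*z[v,u]; print((g["R"].T@(c-g["t"])).round(4))
big=cv2.resize(g["frame"][265:345,225:405,::-1],None,fx=4.4,fy=4.4,interpolation=cv2.INTER_CUBIC); cv2.imwrite("pics/crop1.png",big)
E
```

```text
pl [0.691 0.165 0.02 ]
pl [ 0.69  -0.195  0.02 ]
pl [ 0.433 -0.196  0.02 ]
pl [0.43 0.16 0.02]
lineL [0.56  0.162 0.02 ]
lineR [ 0.559 -0.193  0.02 ]
tray [0.542 0.443 0.032]
tray [0.56  0.281 0.032]
tray [0.403 0.265 0.032]
tray [0.386 0.427 0.032]
blk [0.447 0.045 0.034]
ring [ 0.447 -0.071  0.03 ]
plate gray 78.73025641025642 83.20333333333332
[ 82  84  84  83  83 104 127 131 128 143 177 196 200 200 203 205 205 207
 210 211 212 212 211 212 213 213 208 188 153 139 134 130 103  64  67  80
  83  82  81  81]
rol ((312.5, 308.0), (16.0, 27.0), 90.0) ctr [ 0.4864 -0.0148  0.052 ] [ 0.4864 -0.015   0.052 ] len 0.0587 0.0345 ang -0.1
rol ((258.0, 308.0), (16.0, 28.0), 90.0) ctr [0.4867 0.1032 0.052 ] [0.4867 0.103  0.052 ] len 0.0607 0.0345 ang -0.1
rol ((367.5, 300.5), (27.0, 17.0), 0.0) ctr [ 0.5023 -0.1343  0.052 ] [ 0.5011 -0.1346  0.052 ] len 0.0589 0.0368 ang -0.1
[0.4867 0.101  0.0525]
[ 0.4864 -0.0137  0.053 ]
[ 0.5011 -0.1348  0.0577]
[0.5931 0.0124 0.0229]
[0.4719 0.3591 0.0035]
```

View pics/crop1.png

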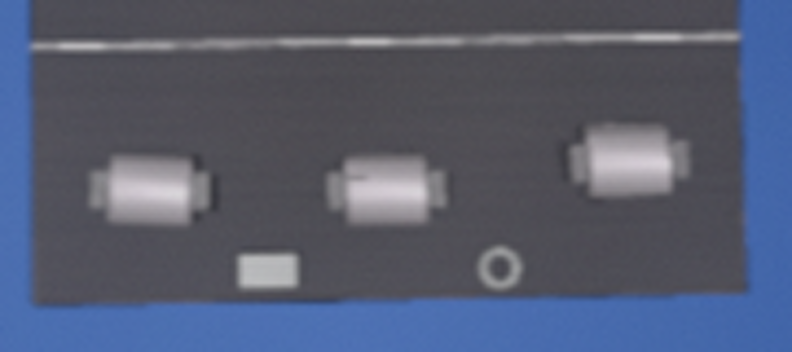

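The crop shows three rollers with axes within about 3° of y; only the right one is turned slightly (about +3°). I'll hover over the right roller and look with the wrist camera.

```bash
python3 - <<'E'
from bench import manip
from loc import *
from scipy.spatial.transform import Rotation as Ro
t0=manip.read_t()
manip.movep([.501,-.1345,.16],[180,0,2]); 
p=manip.read_position(); e=manip.read_tcp_rot(); print(p,e,manip.read_t()-t0,manip.read_joints())
g=manip.grab_frame("wrist"); f=g["frame"]; cv2.imwrite("pics/w1.png",f[:,:,::-1])
T=np.eye(4); T[:3,:3]=Ro.from_euler("xyz",e,degrees=True).as_matrix(); T[:3,3]=p
W=T@g["mount"]; print(W.round(3)); np.savez("w1.npz",R=W[:3,:3].T,t=-W[:3,:3].T@W[:3,3],**{k:g[k] for k in("fx","fy","cx","cy","frame","range_z")})
print(manip.read_contact_force(),manip.tips_ahead)
t=manip.read_t(); manip.read_contact_force(); manip.read_contact_force(); print(manip.read_t()-t)
E
```

```text
[ 0.5011677  -0.13525594  0.16026906] [ 1.79976242e+02 -2.82394122e-02  1.94564479e+00] 2.125 [-2.76278967e+01  1.72049571e+00  1.12025538e+02 -7.34929083e-03
  6.62176810e+01  6.04294259e+01]
[[ 0.033 -0.947 -0.318  0.583]
 [-0.999 -0.032 -0.01  -0.133]
 [-0.     0.318 -0.948  0.292]
 [ 0.     0.     0.     1.   ]]
[-0.10046584  0.15451436  0.50268302] 0.011
0.0
```

View pics/w1.png

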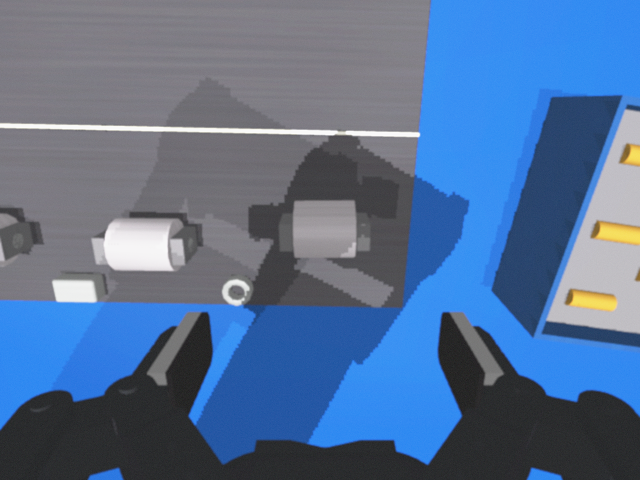

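```bash
python3 - <<'E'
from loc import *
g=dict(np.load("w1.npz"))
for n,u,v,z in[("R barrel",325,229,.045),("R blkL",287,232,.04),("R blkR",363,230,.04),("M barrel",144,245,.045),("M bl",98,250,.04),("M br",190,244,.04),("line",350,132,.02),("line",5,126,.02),("plateR",404,306,.02)]: print(n,ray(g,u,v,z).round(4))
z=g["range_z"]
for u,v in((325,229),(325,222),(144,245),(300,170),(285,218),(366,217),(96,240)):
    c=np.array([(u-g["cx"])/g["fx"],(v-g["cy"])/g["fy"],1])*z[v,u]; print(u,v,(g["R"].T@(c-g["t"])).round(4))
E
```

```text
R barrel [ 0.504  -0.1358  0.045 ]
R blkL [ 0.4994 -0.1105  0.04  ]
R blkR [ 0.5025 -0.1612  0.04  ]
M barrel [ 0.4888 -0.0163  0.045 ]
M bl [0.4823 0.0176 0.04  ]
M br [ 0.4887 -0.0451  0.04  ]
line [ 0.5642 -0.1504  0.02  ]
line [0.5604 0.0782 0.02  ]
plateR [ 0.436  -0.1989  0.02  ]
325 229 [ 0.5072 -0.1357  0.0551]
325 222 [ 0.5108 -0.1356  0.0519]
144 245 [ 0.4927 -0.0211  0.0551]
300 170 [ 0.5379 -0.1175  0.0202]
285 218 [ 0.5083 -0.1089  0.0371]
366 217 [ 0.5105 -0.1631  0.036 ]
96 240 [0.4939 0.0106 0.0522]
```

```bash
cat > roll.py <<'E'
from bench import manip
import numpy as np
ZG=.037; LINE=lambda y:.562-.0166*(y+.04)
def fz(n=4):
    s=[]
    for _ in range(n): s.append(manip.read_contact_force()[2]); manip.pause(.01)
    return float(np.mean(s))
def test(x,y,yaw):
    """grip, press, roll; returns 'true' (left at the far half, still gripped lightly), 'rocks', or None"""
    o=[180,0,yaw]; d=np.array([np.cos(np.radians(yaw)),np.sin(np.radians(yaw)),0])
    t0=manip.read_t()
    manip.movep([x,y,.12],o); manip.move_l([x,y,ZG+.012],o,v=.12); b0=fz(8)
    manip.move_l([x,y,ZG],o,v=.05); b1=fz(); print("air",b0,b1)
    if b1-b0>4: print("touch!"); return None
    manip.move_gripper(.05,40); w=manip.read_width(); f=fz(); print("width",w,"f grip",f-b0,"t",manip.read_t()-t0)
    if not .053<w<.063: return None
    p=np.array(manip.read_position()); p[2]=ZG; 
    for i in range(25):
        if fz()-b0>4.5: break
        p[2]-=.0002 ; manip.move_l(p,o,v=.02)
    base=fz(8)-b0; print("press z",p[2],"F",base,"t",manip.read_t()-t0)
    if base<3: return None
    dist=(LINE(y)+.045-x)/d[0]; s=0; log=[]
    while s<dist:
        s=min(dist,s+(.001 if s<.034 else .004)); manip.move_l(p+d*s,o,v=.03 if s<.034 else .05)
        F=fz(1)-b0; log.append((round(s*1e3),round(F,1)))
        if F>base+5:
            F2=fz(2)-b0; print(log,F2)
            if F2>base+4.5: 
                print("ROCKS at",s,"F",F2,"t",manip.read_t()-t0); return "rocks"
    print(log,"t",manip.read_t()-t0)
    for i in range(20):
        if fz(3)-b0<2.2: break
        p[2]+=.0002; manip.move_l(p+d*s,o,v=.02)
    print("end",manip.read_position(),"F",fz()-b0,"t",manip.read_t()-t0); return "true"
def release():
    p=np.array(manip.read_position()); manip.move_gripper(.085); p[2]=.12; manip.move_l(p,v=.12)
E
python3 - <<'E'
from roll import *
r=test(.502,-.1355,3); print(r)
if r=="true": release()
print(manip.read_position(),manip.read_contact_force(),manip.read_t())
E
```

```text
air 0.18775803635338198 -0.5380388414832686
width 0.05719394245514551 f grip 1.552847950466063 t 1.9167
press z 0.0368 F 5.01600046948768 t 2.3000000000000003
[(1, 4.8), (2, 5.6), (3, 9.6), (4, 11.3)] 12.189238339354079
ROCKS at 0.004 F 12.189238339354079 t 3.35
rocks
[ 0.50632782 -0.13566523  0.03771899] [-3.88150296  1.57180905 12.3461577 ] 5.625
```

Force climbed within 4 mm. I'll confirm that this is a bump and not dragging by easing back and then following forward at about 5 N while watching the height.

```bash
python3 - <<'E'
from roll import *
o=[180,0,3]; d=np.array([np.cos(np.radians(3)),np.sin(np.radians(3)),0]); b0=.19
p0=np.array([.502,-.1355,.0368]); q=np.array(manip.read_position()); s0=(q-p0)@d
print("s",s0); s=.004; z=.0368; log=[]
for ds in [-.001]*4+[.001]*14:
    s+=ds; F=fz(2)-b0; z+=np.clip((F-5)*.0001,-.0006,.0008); manip.move_l([*(p0+d*s)[:2],z],o,v=.03)
    a=manip.read_position(); F=manip.read_contact_force(); log.append((round(s*1e3),round(a[2]*1e3,2),round(F[2]-b0,1),round(F[0],1)))
    if F[2]-b0>15: print("high"); break
print(log,manip.read_t(),manip.read_width())
E
```

```text
s 0.004313240301716779
[(3, np.float64(37.51), np.float64(6.0), np.float64(-3.6)), (2, np.float64(37.42), np.float64(2.8), np.float64(0.4)), (1, np.float64(37.41), np.float64(2.9), np.float64(-0.4)), (0, np.float64(37.37), np.float64(5.9), np.float64(-0.5)), (1, np.float64(37.41), np.float64(5.7), np.float64(-0.1)), (2, np.float64(37.4), np.float64(5.0), np.float64(-0.4)), (3, np.float64(37.5), np.float64(7.9), np.float64(-2.9)), (4, np.float64(37.83), np.float64(8.8), np.float64(-4.1)), (5, np.float64(38.18), np.float64(8.8), np.float64(-2.7)), (6, np.float64(38.51), np.float64(7.9), np.float64(-3.2)), (7, np.float64(38.78), np.float64(7.6), np.float64(-2.4)), (8, np.float64(39.08), np.float64(7.0), np.float64(-2.8)), (9, np.float64(39.3), np.float64(7.1), np.float64(-1.8)), (10, np.float64(39.52), np.float64(6.3), np.float64(-2.4)), (11, np.float64(39.69), np.float64(5.8), np.float64(-1.5)), (12, np.float64(39.89), np.float64(6.7), np.float64(-1.4)), (13, np.float64(40.03), np.float64(6.0), np.float64(-0.6)), (14, np.float64(40.15), np.float64(5.7), np.float64(-0.1))] 10.425 0.057005863864641744
```

Height rose 2.7 mm at a constant light force, so this roller clearly rocks. It goes into the tray; then I test the middle roller.

```bash
cat >> roll.py <<'E'
def reject(dx):
    t0=manip.read_t(); yaw=6; c,s=np.cos(np.radians(yaw)),np.sin(np.radians(yaw)); x,y=.473+dx*c,.354+dx*s; o=[180,0,yaw]
    p=np.array(manip.read_position()); p[2]=.13; manip.move_l(p,v=.12)
    manip.movep([x,y,.13],o); manip.move_l([x,y,.034],o,v=.12); b=fz(8); print("in air",b,manip.read_width())
    z=.034
    while z>.019:
        z-=.0005; manip.move_l([x,y,z],o,v=.025)
        if fz(2)-b>2: break
    print("down at",z,fz()-b); manip.move_gripper(.085); manip.move_l([x,y,.13],o,v=.12); print("t",manip.read_t()-t0)
E
python3 - <<'E'
from roll import *
reject(-.035)
r=test(.487,-.0155,1); print(r)
if r=="true": release()
print(manip.read_position(),manip.read_contact_force(),manip.read_t())
E
```

```text
in air -1.856534911284089 0.05722055564794524
down at 0.023499999999999993 7.1721486225493125
t 10.774999999999999
air 0.04375501402345078 0.16411045602569552
width 0.05722060114959337 f grip 2.335928319727463 t 3.0167
press z 0.0368 F 5.463449055540453 t 3.400000000000002
[(1, 4.6), (2, 6.0), (3, 5.5), (4, 5.8), (5, 5.1), (6, 5.1), (7, 5.1), (8, 5.3), (9, 5.8), (10, 4.9), (11, 5.6), (12, 5.2), (13, 5.0), (14, 5.1), (15, 5.3), (16, 6.6), (17, 5.7), (18, 5.5), (19, 5.3), (20, 5.7), (21, 5.5), (22, 6.0), (23, 5.6), (24, 6.5), (25, 5.7), (26, 6.1), (27, 5.3), (28, 4.8), (29, 5.5), (30, 5.6), (31, 5.0), (32, 5.2), (33, 4.8), (34, 5.9), (38, 6.2), (42, 7.5), (46, 6.6), (50, 7.2), (54, 7.3), (58, 7.7), (62, 8.2), (66, 8.5), (70, 7.6), (74, 7.5), (78, 7.7), (82, 6.7), (86, 7.4), (90, 7.3), (94, 7.6), (98, 8.2), (102, 7.8), (106, 7.3), (110, 8.9), (114, 7.2), (118, 7.6), (120, 7.6)] t 17.866699999999998
end [ 0.6066551  -0.01364898  0.03750416] F -0.2027369083374374 t 19.575
true
[ 0.60601481 -0.01355374  0.11915043] [-1.34737055  0.51216949  0.91237881] 42.0
```

The middle roller runs true. I've used 42 s, so the third test uses coarser but still safe steps.

```bash
sed -i 's/s=min(dist,s+(.001 if s<.034 else .004)); manip.move_l(p+d\*s,o,v=.03 if s<.034 else .05)/s=min(dist,s+(.0015 if s<.029 else .03)); manip.move_l(p+d*s,o,v=.04 if s<.029 else .06)/; s/base+5:/base+3.5:/; s/base+4.5:/base+3:/; s/fz()-b0>4.5: break/fz()-b0>3.5: break/; s/range(20)/range(3)/; s/<2.2: break/<4.5: break/; s/\[x,y,.034\],o,v=.12/[x,y,.028],o,v=.2/; s/z=.034/z=.028/; s/p\[2\]=.13; manip.move_l(p,v=.12)/p[2]=.12; manip.move_l(p,v=.2)/' roll.py
python3 - <<'E'
from roll import *
r=test(.487,.1015,0); print(r)
if r=="true": release()
print(manip.read_position(),manip.read_contact_force(),manip.read_t())
E
```

```text
air 0.16281585597186304 -0.04515693313255196
width 0.05710555375741268 f grip 2.6647811987651515 t 2.341700000000003
press z 0.0368 F 5.448954861707905 t 2.7250000000000014
[(2, 5.4), (3, 6.3), (5, 5.6), (6, 5.6), (8, 5.6), (9, 6.3), (10, 5.5), (12, 5.3), (13, 5.6), (15, 6.2), (16, 6.7), (18, 5.9), (20, 6.0), (21, 5.3), (23, 4.9), (24, 6.4), (26, 5.5), (27, 5.6), (29, 5.7), (30, 5.9), (60, 6.4), (90, 6.3), (118, 6.5)] t 9.825000000000003
end [0.605242   0.10111233 0.03750372] F 4.864326961452255 t 10.683300000000003
true
[0.60461202 0.10110797 0.11916454] [-0.0598879   0.18051856 -0.7362508 ] 53.9167
```

```bash
python3 - <<'E'
from bench import manip
import cv2
manip.movep([.45,.1,.3],[180,0,0])
g=manip.grab_frame("top"); cv2.imwrite("pics/top2.png",g["frame"][:,:,::-1]); 
g=manip.grab_frame("side"); cv2.imwrite("pics/side2.png",g["frame"][:,:,::-1]); print(manip.read_t())
E
```

```text
54.9583
```

View pics/side2.png

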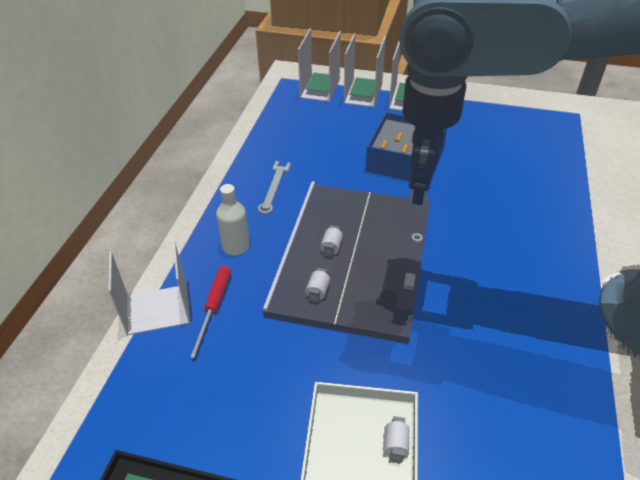

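View pics/top2.png

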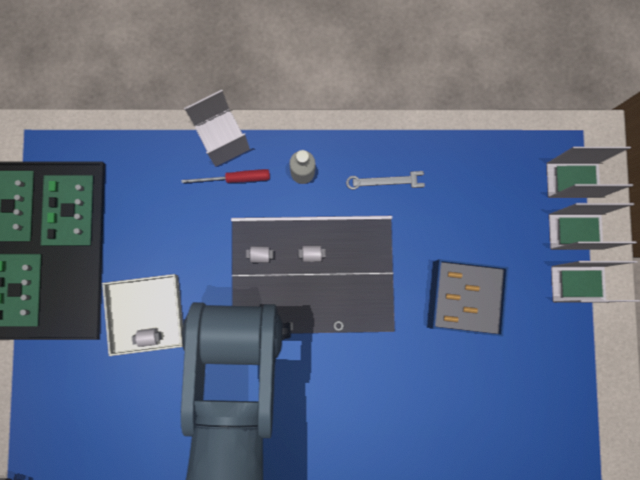

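The two true rollers sit beyond the line at px (259,254) and (312,254), and the rejected one lies in the tray at (147,337). The other loose items look unmoved.

```bash
python3 -c "
from bench import manip
manip.hand_in(); print(manip.read_t())"
```

```text
the job is handed in; nothing more can be done
the job is handed in; nothing more can be done
```

All three rollers are tested and sorted, and the job is handed in; the last clock reading before that was 55.0 s of the 69 s allowed.

| Roller | What I felt | Where it is now |
|---|---|---|
| Right | Force climbed from 5 to 12 N within 4 mm. At a light, roughly constant force, the height then rose 2.7 mm. It rocks. | Set down in the reject tray |
| Middle | Even force, about 5–9 N over 120 mm | On the plate, about 45 mm beyond the white line |
| Left | Even force, about 5–7 N over 118 mm | On the plate, about 45 mm beyond the white line |

- **Last check:** the final top and side pictures show all three rollers where they should be and no change in the other things. The highest force read during rolling was about 12 N.
- **Middle roller release:** I eased the force off further than planned, and it read about 0 N with the roller still gripped. Allowing for the roller's weight, the plate should still have been carrying about 1.5 N, so I don't think it lifted. I could not confirm that directly.
- **Tray set-down:** the roller met the tray floor at about 7 N, a little firmer than the 2 N I aimed for.

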